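Hold the reference plug in the photometer's bayonet port

TASK

Check the photometer with its reference plug: slide the orange-winged plug along its park rail and out at the open end, then put it nose down into the round bayonet port on top of the photometer with its lugs through the two gates. Push it down against the spring until its collar is flush on the port, and keeping it pressed turn it a quarter turn clockwise (seen from above) to the stop, where the wing points at the two green dots. The port springs back by itself, so finish still gripping the plug and holding it pressed down and fully turned; leave the other things on the bench where they stand.

Things in the scene. Friction and masses are not known exactly. Their poses are not given: they have to be found in the camera images.
- plug: Reference plug, upright, 62 mm high, 0.12 kg. Origin: centre of the nose's underside; z up, x along wing and lugs (same after a half turn). Steel barrel 26 mm dia, 0-19 mm up (nose chamfered to 20 mm); brass lugs at +x and -x, 2-8 mm up, 7 mm wide, reach 18 mm from the axis; collar 40 mm dia, 19-23 mm up; black neck 22 mm dia, 23-34 mm up; then the orange wing (see wing).
- wing (a point): Centre of the plug's orange wing grip, 48 mm above the nose; axes as the plug's. The wing is a flat bar 44 mm long (x), 14 mm thick (y), 28 mm high (34 to 62 mm above the nose), with a white line along its top. Grip it across the 14 mm.
- park_rail: Grey and aluminium park rail, fixed: a channel along its x, open at the -x end (towards the robot), closed at +x. Origin: on the bench, under the middle; 64 mm wide. Floor 4 mm thick (the nose rests on it), from x = -40 to 50 mm. Walls 45 mm apart inside; over them two lips 30 mm apart, x = -30 to 40 mm, 29.5 to 33.5 mm above the bench, overhang the collar.
- rail_mouth (a point): Point on the rail's centre line, at x = -30 mm of the rail, 33.5 mm above the bench, where the lips end; axes as the rail's. Under the lips the plug cannot be lifted; it slides out along -x and is clear once its axis is more than 20 mm beyond this point.
- photometer: White bench photometer with a blue band, fixed, 150 x 120 mm (x, y), body top 50 mm above the bench. Origin: centre of its underside on the bench, z up; dark display on the -x side. In its middle stands the port, a round aluminium turret 60 mm in diameter, top 78 mm above the bench.
- port (a point): Centre of the port's mouth, on the turret's top face 78 mm above the bench; axes as the photometer's. Bore 29 mm dia; two gates 11 mm wide towards +x and -x (black dots), out to 20 mm radius, let the lugs through the 6 mm thick rim, below which they turn clockwise; a wall blocks anticlockwise. Green dots at +y and -y. With the collar on the turret the nose is 19 mm below this point.
- port_press (a joint): Travel of the port's spring plate, m: 0 at rest (11 mm below the mouth, where the nose meets it with the lugs still in the gates), 0.009 with the collar on the turret, 0.010 at most. Takes 4 N at first, 10.5 N at 0.009. The lugs pass under the rim beyond about 0.004.
- port_turn (a joint): Clockwise turn of the port's spring rotor, rad: 0 at rest, 1.4 at the stop. From the gates the lugs turn about 10 degrees freely, then push the rotor (0.02 rising to 0.11 N m); at the stop the plug has turned 90 degrees and the wing points at the green dots. Let go, it turns the plug back and the plate lifts it.
- timer: White and red lab timer, 66x62x18 mm, bystander; origin: centre of its underside.
- petri_stack: Stack of petri dishes, 59 mm in diameter, 31 mm high, bystander; origin: centre of its underside.
- beaker: Glass beaker, 61 mm in diameter, 76 mm high, bystander; origin: centre of its underside.
- vial_amber: Amber vial with a black cap, 23 mm in diameter, 45 mm high, bystander; origin: centre of its underside.
- marker_black: White marker with a black cap, lying, 138x15x15 mm, bystander; origin: centre of its underside.

How it is judged:
By the outcome, as a careful person would: the job done as asked, in the order asked, and still so for the second after the job is handed in, while the arm keeps its last pose, push and grip.
It also fails if it takes over 64 s, if anything falls off the work surface, if the arm or the gripper's body presses on something with over 40 N, if the wrist force passes 120 N, or if a joint passes its speed limit or range.

ROBOT

A 6-joint arm with a two-finger parallel gripper is mounted at the origin on a cart in front of the work surface, level with it; the furniture and walls round the work are solid. World frame = base frame: x ahead of the robot, y to its left, z up, the work surface at z = 0. Lengths are in m, angles in rad, forces in N, time in s.
With the tool pointing down it reaches from about 0.3 to 0.75 m from the base axis. Payload 8.5 kg.
Tool frame: the origin (TCP) lies on the centre line of the jaws, within the pads' length; the fingertips stand 22 mm ahead of it and the grasp point (between the pads) lies 3 mm ahead of it; z points along the fingers, y is the direction in which the jaws open and shut (so a half turn about z gives the same grasp; the last joint's range is limited). The gripper opens to 85 mm and grips with 20 to 120 N. Pads are 22 mm wide; open, the fingers measure 114 mm over their backs; the gripper's body (76 mm by 85 mm) begins 54 mm behind the grasp point. The pads swing forward as they close: fully open they stand 13 mm farther back than shut.
Start: joints at [-1.484, 0.381, 1.297, -0, 1.464, -0.215], TCP at [0.163, -0.525, 0.253] pointing down, gripper open.
Joint ranges: [-3.11, 3.11], [-0.89, 2.33], [0.22, 2.48], [-1.42, 4.56], [0.17, 2.85], [-2.88, 2.88]. Speed limits (rad/s): [2.39, 2.39, 3.14, 3.14, 3.14, 3.14].

INTERFACE

Orientations are given as a unit quaternion [x, y, z, w].
In Python, from cell import status, read_camera, r gives the robot as it stands.
- The arm moves only by the shell command python3 -m inch 'ROWS' [OPENING]. ROWS is JSON, a list of rows, each an object with "linear": the shift along the tool's x, y, z in m, a list of three; "rot": the turn, a rotation vector about the tool's x, y, z in degrees, a list of three. In form: [{"linear": [dx, dy, dz], "rot": [wx, wy, wz]}, ...]. A call has 1 to 20 rows; each row is the pose to reach, as a shift and turn from the pose measured when the call began, along the tool's axes at that moment; what a row does not reach only later rows make up. A row lasts 1/10 s, in which the tool goes at most 50 mm and 8.59 degrees, less where a joint would pass 70% of its speed; a pose out of reach is approached as far as the arm can. A call with a gripper value outside its range is refused whole. OPENING is the closure, from -1 (fully open) to 1 (shut), so that 0 is half open, set as the call begins (- or left out, the last holds). The fingers move at their own pace and stop on an object; the grip force is fixed at half the most. Time passes only in rows, so rows that repeat a pose let the fingers close. It gives the time, the measured TCP pose, the force and the opening at its end, in the units of the state.
- status.observe(): the state, without advancing time (a new reading comes with each control period).
- read_camera(name): name is "side" or "top" or "wrist"; returns a dict with "pixels" (400x640x3 uint8, red, green, blue), "range_z" (400x640 float32, m along the optical axis (not along the pixel's ray), 0 where there is no reading), "fovy" (degrees; the focal length in pixels is half the picture's height over the tangent of half this angle, whatever the lens; pixels are square), "cx", "cy" (the principal point, pixels), "world_to_cam" (4x4, takes a point from world to camera coordinates); the wrist camera has in their place "tool_from_camera" (4x4, takes a point from camera to tool coordinates, whose origin is the TCP and whose axes are the flange's). Camera axes: x right, y down, z forward; pixel columns grow to the right and rows downward; lengths in m; the calibration is good to about 2 mm. The wrist camera is an equidistant fisheye: a pixel r from the principal point sees the ray r / f radians off the axis. A picture is of the moment at which its call begins: read the wrist's pose just before it.
- r.hand_in(): hands the job in, once; it reports no verdict.
The state is a dict: "time": time; "joint_pos": joint angles; "qvel": joint speeds; "joint_torque": joint torques, N m; "ee_pos": TCP position; "orientation": TCP orientation; "wrist_force": force on the tool from outside, world axes, zero at the start; "moment": the same for the moment, N m; "gripper_width": finger opening in m.
Only numpy, scipy, OpenCV 4.12 (cv2) and the standard library are available. Lean on these libraries where they do the work, as an engineer would, in place of code of your own. Each camera call takes 0.05 s, during which the arm holds its last target.

## Working session

There is one attempt and no reset: what is moved stays moved. The work goes in short steps, Python scripts to look and compute and a shell command to move; the robot and the scene stay as the last step left them, time stands still between calls to the robot, and variables do not carry over. Pictures are saved under pics/ and viewed, and the job is handed in when it is done.

```bash
ls; mkdir -p pics; cat > h.py <<'E'
import numpy as np, cv2
from cell import status, read_camera, r
def snap(name,fn):
    s=status.observe(); c=read_camera(name)
    cv2.imwrite('pics/'+fn+'.png',c['pixels'][:,:,::-1]); np.savez('pics/'+fn+'.npz',**{k:np.array(v) for k,v in c.items()},ee=s['ee_pos'],q=s['orientation'])
    return s,c
def cloud(c):
    z=c['range_z'];f=200/np.tan(np.radians(float(c['fovy']))/2)
    v,u=np.mgrid[0:400,0:640]
    P=np.stack([(u-c['cx'])/f*z,(v-c['cy'])/f*z,z,np.ones_like(z)],-1)
    return (P@np.linalg.inv(c['world_to_cam']).T)[...,:3]
E
python3 - <<'E'
from h import *
s,c=snap('top','top1'); snap('side','side1'); snap('wrist','w1')
print(s, c['world_to_cam'],c['fovy'])
E
```

```text
pics
{'time': 0.0, 'joint_pos': array([-1.48429807e+00,  3.81193183e-01,  1.29825086e+00, -2.19139587e-05,
        1.46359262e+00, -2.15315827e-01]), 'qvel': array([-0.00039456, -0.00065424,  0.00023993, -0.00075899, -0.00159994,
       -0.00096168]), 'joint_torque': array([ 4.61521176e-04, -4.48461020e+01, -2.31276888e+01, -1.65585288e-04,
        4.68606624e-03,  1.05322215e-05]), 'ee_pos': array([ 0.16345064, -0.52488094,  0.2527166 ]), 'orientation': array([ 9.88634690e-01,  1.50336054e-01,  3.56007555e-05, -7.21210231e-04]), 'wrist_force': array([-0.20175745, -0.33985022, -0.73597542]), 'moment': array([-0.02024465, -0.01089203, -0.00190148]), 'gripper_width': 0.08515555377962895} [[ 1.78340748e-02 -9.99839161e-01  1.89705120e-03 -1.27951713e-01]
 [-9.87754230e-01 -1.79125806e-02 -1.54986194e-01  5.71794341e-01]
 [ 1.54995247e-01  8.90215024e-04 -9.87914815e-01  1.59225158e+00]
 [ 0.00000000e+00  0.00000000e+00  0.00000000e+00  1.00000000e+00]] 49.006049321236524
```

View pics/top1.png

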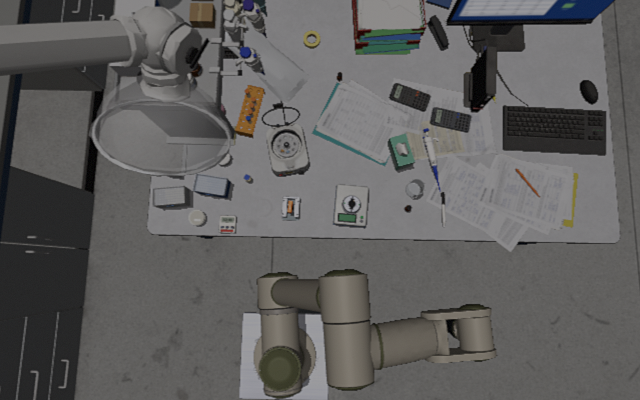

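View pics/side1.png

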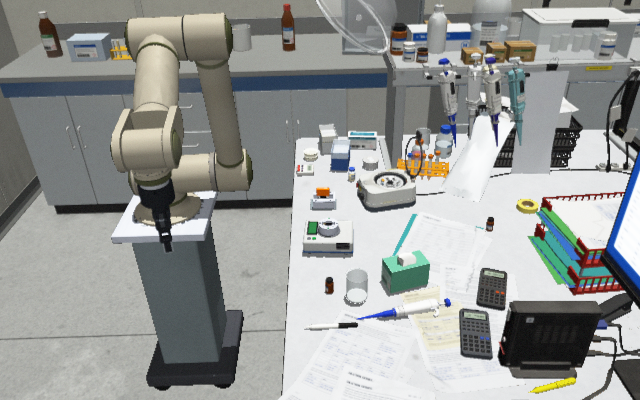

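View pics/w1.png

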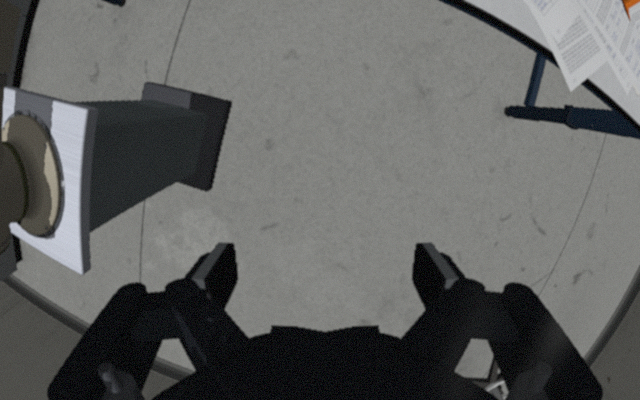

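The top view shows the rail and plug near (291,207) and the photometer near (351,205). The arm is clear of both. I'll measure them next.

```bash
python3 - <<'E'
from h import *
c=np.load('pics/top1.npz'); P=cloud(c)
im=c['pixels']
crop=cv2.resize(im[170:240,180:460],None,fx=2.85,fy=2.85,interpolation=cv2.INTER_CUBIC)
cv2.imwrite('pics/top1c.png',crop[:,:,::-1])
s=np.load('pics/side1.npz')
cv2.imwrite('pics/side1c.png',cv2.resize(s['pixels'][170:270,290:390],None,fx=6,fy=6,interpolation=cv2.INTER_CUBIC)[:,:,::-1])
for n,uv in dict(plug=(291,207),rail=(291,217),meter=(351,190),port=(352,203)).items():
    print(n,P[uv[1],uv[0]])
Ps=cloud(s)
for n,uv in dict(plug=(323,190),port=(328,226)).items(): print(n,Ps[uv[1],uv[0]])
for Q,cc in((P,c),(Ps,s)):
    i=cc['pixels'].astype(int)
    m=(i[...,0]>150)&(i[...,1]<130)&(i[...,2]<90)&(abs(Q[...,0]-.45)<.2)&(abs(Q[...,1])<.35)&(Q[...,2]<.1)&(Q[...,2]>.04)
    v,u=np.nonzero(m); print(m.sum()); print(np.median(Q[m],0),Q[m].min(0),Q[m].max(0))
    # turret top
    m=(abs(Q[...,2]-.078)<.006)&(abs(Q[...,0]-.45)<.25)&(Q[...,1]<-.03)&(Q[...,1]>-.35)
    print('turret',m.sum(),np.median(Q[m],0),Q[m].min(0),Q[m].max(0))
    m=(abs(Q[...,2]-.05)<.005)&(abs(Q[...,0]-.45)<.25)&(Q[...,1]<-.03)&(Q[...,1]>-.35)
    q=Q[m][:,:2].astype(np.float32); print('body',m.sum(),cv2.minAreaRect(q))
E
```

```text
plug [ 0.53647147 -0.01206881  0.06747374]
rail [ 0.50679103 -0.00886407  0.00371125]
meter [ 0.60646962 -0.23268119  0.05216895]
port [ 0.55690208 -0.23637959  0.05689731]
plug [ 0.54252749 -0.01605999  0.06506203]
port [ 0.55307038 -0.24654508  0.07735433]
23
[ 0.54349928 -0.00731586  0.06598012] [ 0.52164585 -0.01172007  0.05820213] [ 0.55961833 -0.00060365  0.07223802]
turret 175 [ 0.55851264 -0.22034096  0.07761249] [ 0.52435697 -0.26046862  0.07207503] [ 0.69997184 -0.03035185  0.08369945]
body 839 ((0.5756345987319946, -0.15812666714191437), (0.3021642565727234, 0.16782830655574799), 71.23509979248047)
72
[ 0.53917187 -0.01202809  0.05549427] [ 0.52151529 -0.02284903  0.04039237] [ 0.55955449 -0.00117153  0.06835161]
turret 214 [ 0.5603338  -0.22393836  0.07756568] [ 0.22402406 -0.26758288  0.07218477] [ 0.699281   -0.03015346  0.08328148]
body 851 ((0.5775192975997925, -0.16195645928382874), (0.30483341217041016, 0.16830916702747345), 71.78302764892578)
```

```bash
ls pics
```

```text
side1.npz
side1.png
side1c.png
top1.npz
top1.png
top1c.png
w1.npz
w1.png
```

View pics/top1c.png

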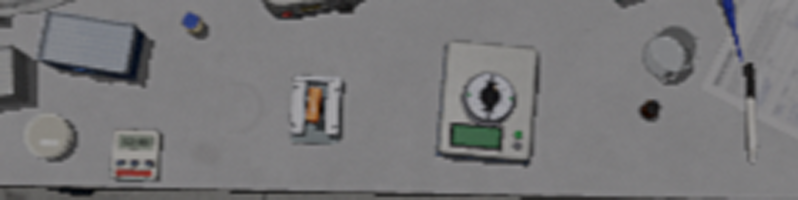

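View pics/side1c.png

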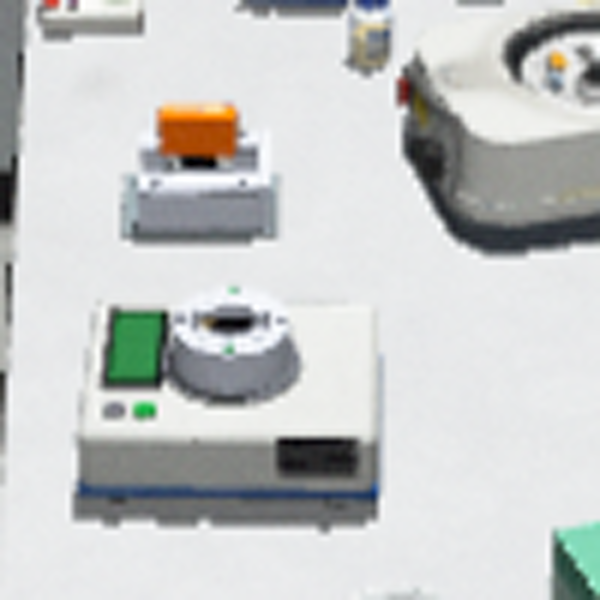

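```bash
cat >> h.py <<'E'
from scipy.spatial.transform import Rotation as R
def rows(target, yaw_deg=None, s=None):
    """shift in tool axes + rotvec to reach world target pointing straight down with tool x at yaw"""
    s=s or status.observe(); Rt=R.from_quat(s['orientation'])
    d=Rt.inv().apply(np.array(target)-s['ee_pos'])
    a=Rt.as_matrix(); yaw=np.degrees(np.arctan2(a[1,0],a[0,0]))
    rv=None
    if yaw_deg is not None:
        T=R.from_euler('z',yaw_deg,degrees=True)*R.from_euler('x',180,degrees=True)
        rv=np.degrees((Rt.inv()*T).as_rotvec())
    print('t',s['time'],'ee',s['ee_pos'].round(4),'yaw',yaw.round(2),'tilt',np.degrees(np.arccos(-a[2,2])).round(2)); print('lin',d.round(4),'rot',None if rv is None else rv.round(2))
    return d,rv
E
python3 - <<'E'
from h import *
c=np.load('pics/w1.npz'); print(c['tool_from_camera'].round(3),c['fovy'],c['cx'],c['cy'])
rows([0.47,-0.10,0.30],178)
E
```

```text
[[ 0.    -0.962 -0.272  0.069]
 [ 1.     0.    -0.    -0.   ]
 [ 0.    -0.272  0.962 -0.121]
 [ 0.     0.     0.     1.   ]] 65.70646984690485 324.53050785991115 194.7536368583466
t 0.15 ee [ 0.1635 -0.5249  0.2529] yaw 17.29 tilt 0.06
lin [ 0.419  -0.3147 -0.0467] rot [ 1.0000e-02 -9.0000e-02 -1.6071e+02]
```

```bash
python3 -m inch '[{"linear":[0.02,-0.015,-0.01],"rot":[0,0,-8]},{"linear":[0.045,-0.034,-0.02],"rot":[0,0,-16]},{"linear":[0.07,-0.053,-0.03],"rot":[0,0,-24]},{"linear":[0.095,-0.071,-0.04],"rot":[0,0,-32]},{"linear":[0.12,-0.09,-0.047],"rot":[0,0,-40]},{"linear":[0.145,-0.109,-0.047],"rot":[0,0,-48]},{"linear":[0.17,-0.128,-0.047],"rot":[0,0,-56]},{"linear":[0.195,-0.146,-0.047],"rot":[0,0,-64]},{"linear":[0.22,-0.165,-0.047],"rot":[0,0,-72]},{"linear":[0.245,-0.184,-0.047],"rot":[0,0,-80]},{"linear":[0.27,-0.203,-0.047],"rot":[0,0,-88]},{"linear":[0.295,-0.222,-0.047],"rot":[0,0,-96]},{"linear":[0.32,-0.24,-0.047],"rot":[0,0,-104]},{"linear":[0.345,-0.259,-0.047],"rot":[0,0,-112]},{"linear":[0.37,-0.278,-0.047],"rot":[0,0,-120]},{"linear":[0.39,-0.293,-0.047],"rot":[0,0,-128]},{"linear":[0.405,-0.304,-0.047],"rot":[0,0,-136]},{"linear":[0.415,-0.312,-0.047],"rot":[0,0,-144]},{"linear":[0.419,-0.315,-0.047],"rot":[0,0,-152]},{"linear":[0.419,-0.315,-0.047],"rot":[0,0,-160]}]' && python3 -m inch '[{"linear":[0,0,0],"rot":[0,0,0]}]'
python3 - <<'E'
from h import *
s,c=snap('wrist','w2'); print(s['ee_pos'],s['joint_pos']); rows([.47,-.1,.3],178,s)
E
```

```text
time: 2.15
ee_pos: [0.4701, -0.099, 0.3]
orientation: [0.02, 1.0, 0.001, -0.0]
wrist_force: [0.6, -0.4, 0.1]
gripper_width: 0.0858
time: 2.25
ee_pos: [0.4701, -0.0988, 0.2998]
orientation: [0.019, 1.0, 0.001, -0.001]
wrist_force: [-0.6, -0.6, -0.6]
gripper_width: 0.0853
[ 0.4701131  -0.0987574   0.29978635] [-4.54681093e-01  2.25701181e-01  1.38898350e+00  1.01386523e-03
  1.52868575e+00 -1.98706809e+00]
t 2.25 ee [ 0.4701 -0.0988  0.2998] yaw 177.8 tilt 0.12
lin [ 0.0001 -0.0012 -0.0002] rot [ 0.09 -0.07 -0.2 ]
```

View pics/w2.png

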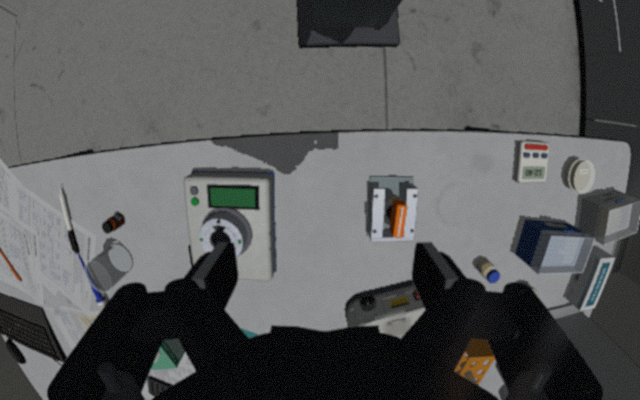

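The wrist view shows the plug at about (398,217) in the rail, the rail's open end at the top near (390,182), and the port at about (222,235).

```bash
cat >> h.py <<'E'
def wT(c):
    M=np.eye(4); M[:3,:3]=R.from_quat(c['q']).as_matrix(); M[:3,3]=c['ee']; return M@c['tool_from_camera']
def wf(c): return 200/np.tan(np.radians(float(c['fovy']))/2)
def wcloud(c):
    f=wf(c); v,u=np.mgrid[0:400,0:640].astype(float); x=u-c['cx'];y=v-c['cy'];rr=np.hypot(x,y)+1e-9;t=rr/f
    z=c['range_z'];k=np.tan(t)*z/rr
    P=np.stack([x*k,y*k,z,np.ones_like(z)],-1); return (P@wT(c).T)[...,:3]
def ray_at_z(c,u,v,z):
    f=wf(c);x=u-float(c['cx']);y=v-float(c['cy']);rr=np.hypot(x,y)+1e-9;t=rr/f
    d=np.array([x/rr*np.sin(t),y/rr*np.sin(t),np.cos(t)]);T=wT(c);d=T[:3,:3]@d;o=T[:3,3]
    return o+d*(z-o[2])/d[2]
def wproj(c,P):
    p=(np.c_[P,np.ones(len(P))]@np.linalg.inv(wT(c)).T)[:,:3];rr=np.hypot(p[:,0],p[:,1])+1e-12;t=np.arctan2(rr,p[:,2]);f=wf(c)
    return np.c_[c['cx']+f*t*p[:,0]/rr,c['cy']+f*t*p[:,1]/rr]
def crop(fn,out,u0,v0,w,h,k):
    i=cv2.imread('pics/%s.png'%fn)[v0:v0+h,u0:u0+w]; cv2.imwrite('pics/%s.png'%out,cv2.resize(i,None,fx=k,fy=k,interpolation=cv2.INTER_CUBIC))
E
python3 - <<'E'
from h import *
crop('w2','w2c',350,160,90,100,6); crop('w2','w2d',170,150,120,150,4)
c=np.load('pics/w2.npz');P=wcloud(c)
for u,v in [(398,217),(222,215),(255,190),(389,185),(330,230)]: print(u,v,P[v,u].round(4))
i=c['pixels'].astype(int)
m=(i[...,0]>1.6*i[...,2])&(i[...,0]>90)&(abs(P[...,0]-.54)<.06)&(abs(P[...,1]+.01)<.05)
v,u=np.nonzero(m);print(m.sum(),u.min(),u.max(),v.min(),v.max());
t=m&(P[...,2]>.06);q=P[t];print('wingtop',t.sum(),q.mean(0),cv2.minAreaRect(q[:,:2].astype(np.float32)))
E
```

```text
398 217 [ 0.5328 -0.0095  0.0665]
222 215 [ 0.5218 -0.2292  0.0674]
255 190 [ 0.4952 -0.1865  0.0518]
389 185 [ 0.5072 -0.0089  0.0047]
330 230 [ 0.5736 -0.0941 -0.001 ]
292 392 494 204 368
wingtop 291 [ 0.53531522 -0.00899646  0.07505577] ((0.5150389671325684, -0.019529074430465698), (0.09355006366968155, 0.03230994939804077), 27.997106552124023)
```

View pics/w2c.png

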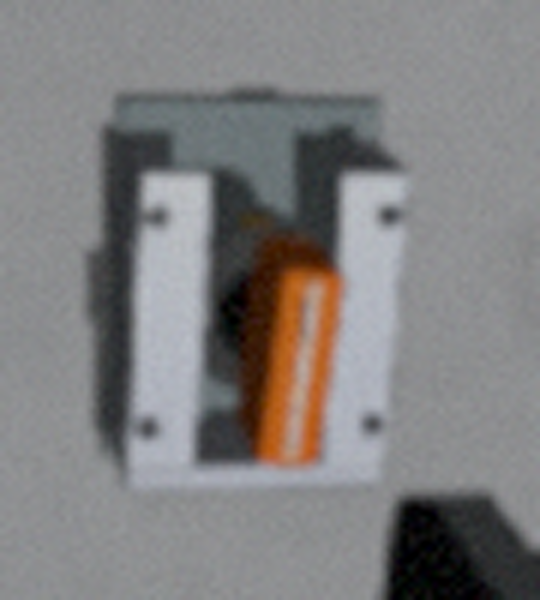

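View pics/w2d.png

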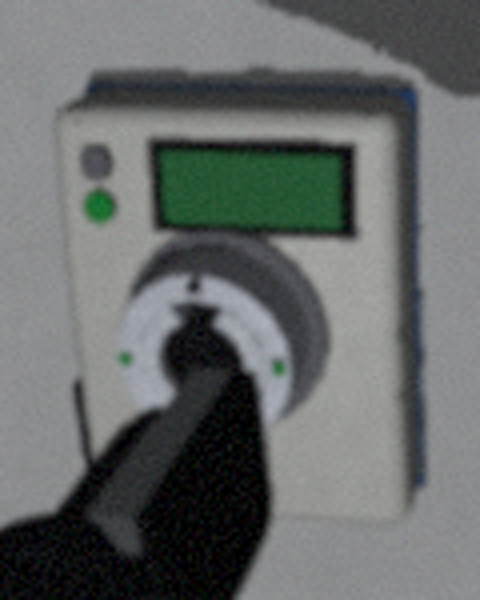

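```bash
python3 - <<'E'
from h import *
c=np.load('pics/w2.npz')
def g(x,y,z,o=(350,160),k=6): return ray_at_z(c,o[0]+(x+.5)/k-.5,o[1]+(y+.5)/k-.5,z)[:2]
def seg(n,a,b): 
    d=b-a; print(n,((a+b)/2).round(4),'len',np.linalg.norm(d).round(4),'ang',np.degrees(np.arctan2(d[1],d[0])).round(2))
W=[g(*p,.066) for p in [(283,270),(340,275),(318,463),(260,462)]]
seg('wing mid',(W[0]+W[1])/2,(W[2]+W[3])/2); seg('wthick',W[1],W[0]); seg('white',g(315,282,.066),g(292,458,.066))
seg('screwsL',g(155,216,.0335),g(147,428,.0335));seg('screwsR',g(390,216,.0335),g(372,424,.0335))
seg('mouth inner',g(340,172,.0335),g(210,172,.0335));seg('mouth outer',g(408,172,.0335),g(140,172,.0335))
seg('far',g(382,483,.0335),g(127,487,.0335)); 
seg('floorfront',g(380,98,.004),g(117,97,.004))
o=(170,150)
gr=[g(126,358,.078,o,4),g(279,368,.078,o,4)]; seg('green',gr[1],gr[0]); print('black',g(195,285,.078,o,4))
for i in gr: print(i)
q=[g(*p,.05,o,4) for p in [(60,112),(400,115),(412,518)]]
seg('bodyfront',q[0],q[1]);seg('bodyside',q[1],q[2])
E
```

```text
wing mid [ 0.5386 -0.0069] len 0.0423 ang -4.19
wthick [ 0.5175 -0.0054] len 0.0123 ang -97.54
white [ 0.5391 -0.0062] len 0.0393 ang -4.82
screwsL [ 0.5386 -0.0336] len 0.0501 ang -1.36
screwsR [0.5407 0.02  ] len 0.0501 ang -1.93
mouth inner [ 0.5046 -0.006 ] len 0.0296 ang -92.02
mouth outer [ 0.5046 -0.0059] len 0.061 ang -92.02
far [ 0.5796 -0.008 ] len 0.0612 ang -92.6
floorfront [ 0.4943 -0.0055] len 0.0634 ang -91.91
green [ 0.552  -0.2334] len 0.0519 ang -94.02
black [ 0.52571859 -0.23118831]
[ 0.55020191 -0.25929434]
[ 0.55384088 -0.20753904]
bodyfront [ 0.4782 -0.2247] len 0.116 ang 86.65
bodyside [ 0.5533 -0.1718] len 0.1439 ang -4.0
```

Measured so far:

| Item | Position (x, y) | Yaw |
|---|---|---|
| Plug axis | (0.539, -0.007) | -4.5° |
| Rail | | -2° |
| Rail mouth | (0.505, -0.006) | |
| Port | (0.5525, -0.233) | -3.8° |

Next I'll move in above the plug.

```bash
python3 - <<'E'
from h import *
rows([.539,-.007,.13],175.5)
E
```

```text
t 2.3 ee [ 0.4701 -0.0988  0.2998] yaw 177.58 tilt 0.12
lin [-0.0652  0.0943  0.1699] rot [ 0.1  -0.07  2.08]
```

```bash
python3 -m inch '[{"linear":[-0.012,0.018,0.03],"rot":[0,0,0.5]},{"linear":[-0.025,0.036,0.065],"rot":[0,0,1]},{"linear":[-0.038,0.054,0.1],"rot":[0,0,1.5]},{"linear":[-0.051,0.072,0.13],"rot":[0.1,-0.07,2.1]},{"linear":[-0.06,0.088,0.155],"rot":[0.1,-0.07,2.1]},{"linear":[-0.0652,0.0943,0.168],"rot":[0.1,-0.07,2.1]},{"linear":[-0.0652,0.0943,0.170],"rot":[0.1,-0.07,2.1]},{"linear":[-0.0652,0.0943,0.170],"rot":[0.1,-0.07,2.1]}]' -0.3
python3 - <<'E'
from h import *
s,c=snap('wrist','w3'); rows([.539,-.007,.13],175.5,s)
crop('w3','w3c',240,150,200,150,4)
E
```

```text
time: 3.1
ee_pos: [0.5391, -0.0076, 0.1305]
orientation: [0.04, 0.999, -0.0, 0.0]
wrist_force: [-0.8, 0.5, -0.1]
gripper_width: 0.0557
t 3.1 ee [ 0.5391 -0.0076  0.1305] yaw 175.4 tilt 0.04
lin [0.0001 0.0006 0.0005] rot [-0.02  0.03 -0.1 ]
```

View pics/w3c.png

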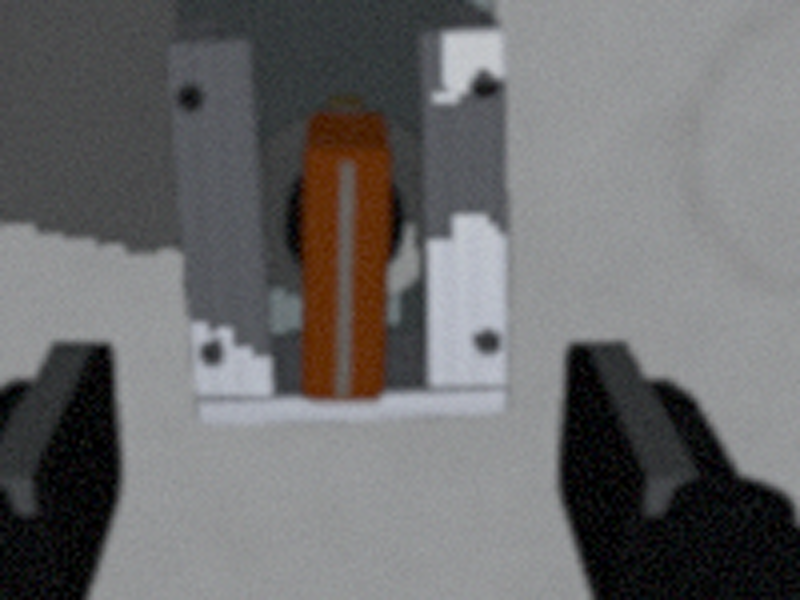

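```bash
python3 - <<'E'
from h import *
c=np.load('pics/w3.npz')
def g(x,y,z,o=(240,150),k=4): return ray_at_z(c,o[0]+(x+.5)/k-.5,o[1]+(y+.5)/k-.5,z)[:2]
def seg(n,a,b): 
    d=b-a; print(n,((a+b)/2).round(4),'len',np.linalg.norm(d).round(4),'ang',np.degrees(np.arctan2(d[1],d[0])).round(2))
W=[g(*p,.066) for p in [(303,148),(391,150),(383,396),(303,394)]]
seg('wing mid',(W[0]+W[1])/2,(W[2]+W[3])/2); seg('white',g(346,162,.066),g(343,397,.066))
seg('screwsL',g(190,97,.0335),g(211,352,.0335));seg('screwsR',g(485,84,.0335),g(487,341,.0335))
seg('far',g(505,400,.0335),g(200,412,.0335)); seg('farscr',g(487,341,.0335),g(211,352,.0335))
rows([.5395,-.0070,.0605],175.5)
E
```

```text
wing mid [ 0.5382 -0.0067] len 0.042 ang -5.37
white [ 0.5394 -0.0069] len 0.0403 ang -5.19
screwsL [ 0.5387 -0.0336] len 0.0501 ang -1.96
screwsR [0.5406 0.0196] len 0.0502 ang -2.17
far [ 0.5775 -0.0082] len 0.0599 ang -92.12
farscr [ 0.5647 -0.0079] len 0.0531 ang -92.11
t 3.15 ee [ 0.5392 -0.0078  0.131 ] yaw 175.39 tilt 0.1
lin [-0.0001  0.0008  0.0705] rot [-0.03  0.09 -0.11]
```

```bash
python3 -m inch '[{"linear":[0,0.0008,0.02],"rot":[0,0.05,0.5]},{"linear":[0,0.0008,0.045],"rot":[0,0.05,0.5]},{"linear":[0,0.0008,0.064],"rot":[0,0.05,0.5]},{"linear":[0,0.0008,0.0705],"rot":[0,0.05,0.5]},{"linear":[0,0.0008,0.0705],"rot":[0,0.05,0.5]},{"linear":[0,0.0008,0.0705],"rot":[0,0.05,0.5]}]' && python3 -m inch '[{"linear":[0,0,0],"rot":[0,0,0]},{"linear":[0,0,0],"rot":[0,0,0]},{"linear":[0,0,0],"rot":[0,0,0]},{"linear":[0,0,0],"rot":[0,0,0]},{"linear":[0,0,0],"rot":[0,0,0]},{"linear":[0,0,0],"rot":[0,0,0]},{"linear":[0,0,0],"rot":[0,0,0]}]' 1
python3 - <<'E'
from h import *
s,c=snap('wrist','w4'); crop('w4','w4c',240,150,200,150,4)
rows([.539-.063,-.0070+.0022,.0605],178,s)
E
```

```text
time: 3.75
ee_pos: [0.54, -0.0075, 0.0618]
orientation: [0.045, 0.999, -0.0, 0.001]
wrist_force: [-0.4, 0.1, 0.3]
gripper_width: 0.0552
time: 4.45
ee_pos: [0.5403, -0.0076, 0.0624]
orientation: [0.045, 0.999, -0.001, 0.002]
wrist_force: [-1.4, -0.6, 5.9]
gripper_width: 0.013
t 4.45 ee [ 0.5403 -0.0076  0.0624] yaw 174.87 tilt 0.23
lin [ 0.0643 -0.003   0.0017] rot [-0.07  0.22 -3.13]
```

View pics/w4c.png

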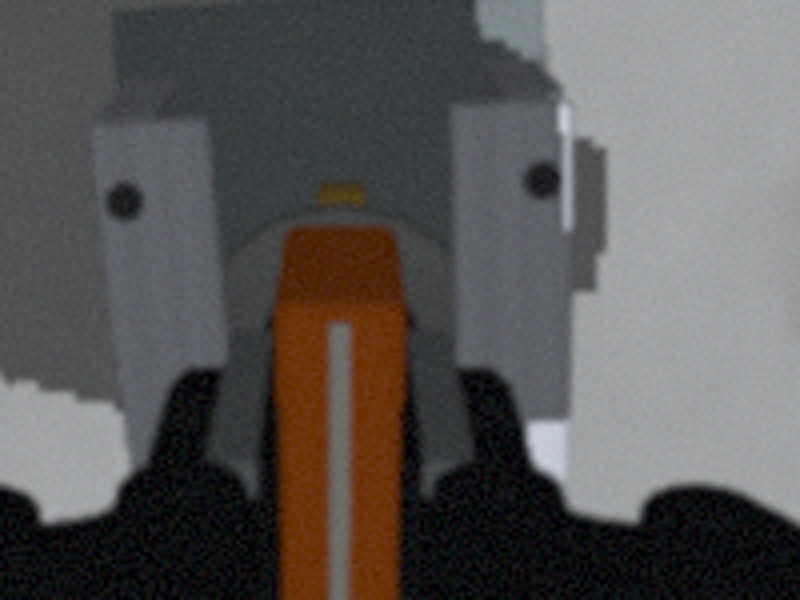

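The plug is gripped at 13 mm. I'll slide it along the rail in two stages.

```bash
python3 -m inch '[{"linear":[0.003,-0.0001,-0.0003],"rot":[0,0.1,0]},{"linear":[0.008,-0.0003,-0.0003],"rot":[0,0.2,0]},{"linear":[0.014,-0.0007,-0.0003],"rot":[0,0.2,0]},{"linear":[0.020,-0.001,-0.0003],"rot":[0,0.2,0]},{"linear":[0.020,-0.001,-0.0003],"rot":[0,0.2,0]}]'
python3 - <<'E'
from h import *
s=status.observe();print(s['wrist_force'],s['moment']); rows([.474,-.0050,.0625],s=s)
E
```

```text
time: 5.0
ee_pos: [0.5193, -0.0066, 0.0626]
orientation: [0.045, 0.999, -0.0, -0.0]
wrist_force: [0.1, -0.5, -1.2]
gripper_width: 0.0129
[ 0.14046431 -0.54646018 -1.2348975 ] [-0.00977948 -0.02884521 -0.03132103]
t 5.0 ee [ 0.5193 -0.0066  0.0626] yaw 174.86 tilt 0.06
lin [ 0.0453 -0.0025  0.0001] rot None
```

```bash
python3 -m inch '[{"linear":[0.005,-0.0003,0],"rot":[0,0,0]},{"linear":[0.012,-0.0007,0],"rot":[0,0,0]},{"linear":[0.020,-0.0011,0],"rot":[0,0,0]},{"linear":[0.028,-0.0015,0],"rot":[0,0,0]},{"linear":[0.036,-0.002,0],"rot":[0,0,0]},{"linear":[0.042,-0.0023,0],"rot":[0,0,0]},{"linear":[0.0453,-0.0025,0],"rot":[0,0,0]},{"linear":[0.0453,-0.0025,0],"rot":[0,0,0]}]'
python3 - <<'E'
from h import *
s,c=snap('wrist','w5'); crop('w5','w5c',220,130,200,150,4);snap('side','s5');crop('s5','s5c',280,160,120,100,6)
print(s['wrist_force'])
E
```

```text
time: 5.8
ee_pos: [0.4736, -0.0051, 0.0627]
orientation: [0.045, 0.999, -0.0, -0.0]
wrist_force: [-0.2, 0.4, -1.1]
gripper_width: 0.0133
[-0.19192513  0.40364374 -1.08776399]
```

View pics/s5c.png

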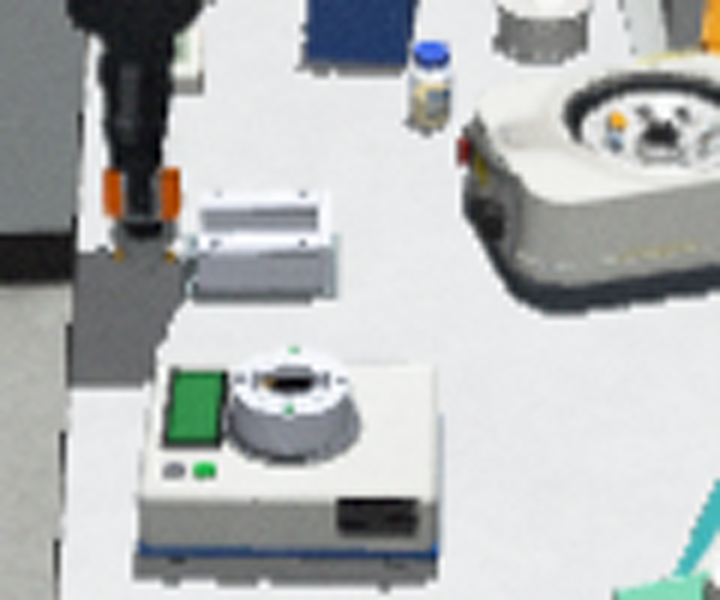

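View pics/w5.png

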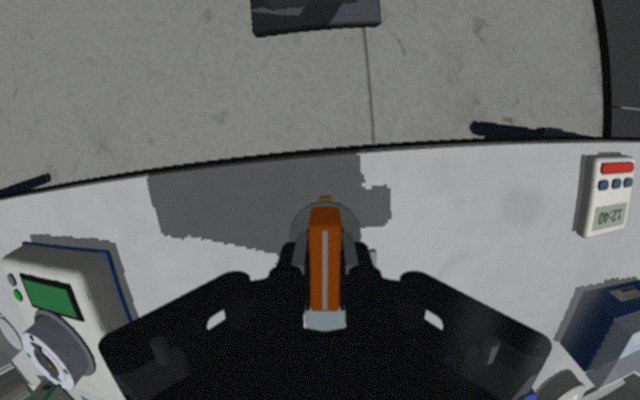

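The side view shows the plug clear of the rail on the robot side. I'll lift it and go to a viewpoint beside the port.

```bash
python3 -m inch '[{"linear":[0,0,-0.015],"rot":[0,0,0]},{"linear":[0,0,-0.045],"rot":[0,0,0]},{"linear":[0,0,-0.08],"rot":[0,0,0]},{"linear":[0,0,-0.11],"rot":[0,0,0]},{"linear":[0,0,-0.127],"rot":[0,0,0]},{"linear":[0,0,-0.127],"rot":[0,0,0]}]'
python3 - <<'E'
from h import *
rows([.545,-.12,.19],176.2)
E
```

```text
time: 6.5
ee_pos: [0.4753, -0.0052, 0.1917]
orientation: [0.045, 0.999, -0.001, 0.002]
wrist_force: [0.4, -0.4, -1.7]
gripper_width: 0.0131
t 6.5 ee [ 0.4753 -0.0052  0.1917] yaw 174.87 tilt 0.3
lin [-0.0797 -0.1081  0.0023] rot [-0.11  0.28 -1.33]
```

```bash
python3 -m inch '[{"linear":[-0.01,-0.013,0],"rot":[0,0.1,-0.3]},{"linear":[-0.03,-0.04,0],"rot":[-0.1,0.28,-1.3]},{"linear":[-0.05,-0.068,0],"rot":[-0.1,0.28,-1.3]},{"linear":[-0.07,-0.095,0.002],"rot":[-0.1,0.28,-1.3]},{"linear":[-0.08,-0.108,0.002],"rot":[-0.1,0.28,-1.3]},{"linear":[-0.08,-0.108,0.002],"rot":[-0.1,0.28,-1.3]},{"linear":[-0.08,-0.108,0.002],"rot":[-0.1,0.28,-1.3]}]'
python3 - <<'E'
from h import *
s,c=snap('wrist','w6'); rows([.5525,-.2334,.19],176.2,s)
E
```

```text
time: 7.2
ee_pos: [0.545, -0.1202, 0.1889]
orientation: [0.034, 0.999, 0.0, -0.001]
wrist_force: [-0.6, -0.2, -1.4]
gripper_width: 0.013
t 7.2 ee [ 0.545  -0.1202  0.1889] yaw 176.14 tilt 0.14
lin [-0.0151 -0.1125 -0.0013] rot [ 0.05 -0.13 -0.06]
```

View pics/w6.png

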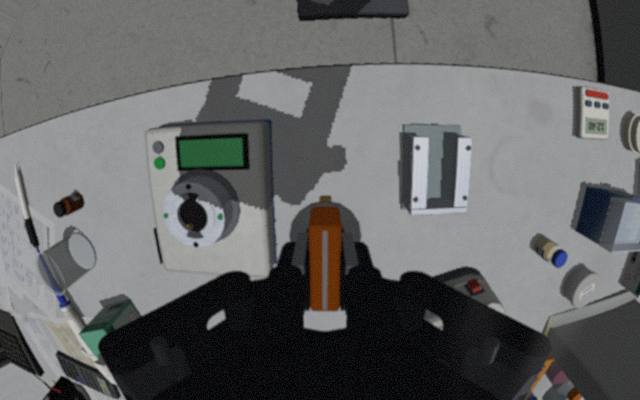

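Port fully visible at about (193,214), held plug at (325,260). I'll crop in on both.

```bash
python3 - <<'E'
from h import *
crop('w6','w6c',150,165,100,90,8);crop('w6','w6d',270,180,110,150,4)
E
```

```text
(no output)
```

View pics/w6c.png

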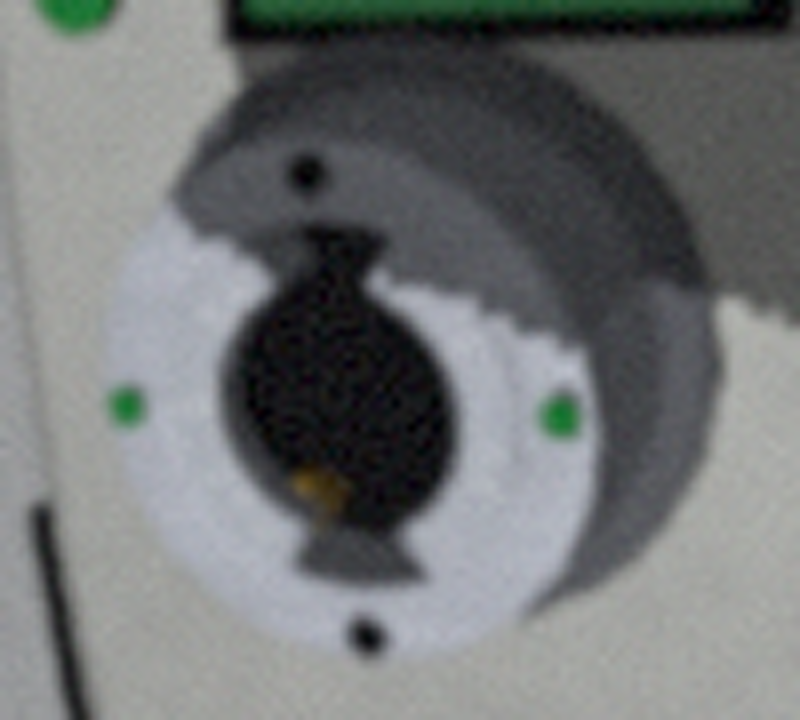

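View pics/w6d.png

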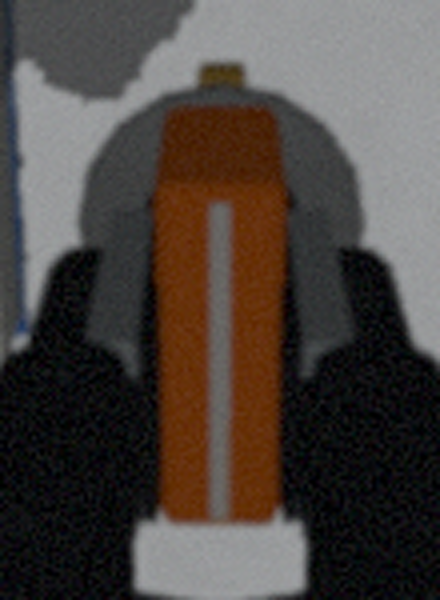

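```bash
python3 - <<'E'
from h import *
from scipy.optimize import least_squares
c=np.load('pics/w6.npz')
px=lambda x,y,o,k:np.array([o[0]+(x+.5)/k-.5,o[1]+(y+.5)/k-.5])
g=lambda x,y,z,o,k: ray_at_z(c,*px(x,y,o,k),z)[:2]
o=(150,165)
D=[g(*p,.078,o,8) for p in [(307,175),(367,637),(127,406),(560,417)]]
for d in D: print(d.round(4))
print('black mid',(D[0]+D[1])/2,'green mid',(D[2]+D[3])/2)
a=D[1]-D[0];b=D[3]-D[2];print(np.linalg.norm(a),np.degrees(np.arctan2(a[1],a[0])),np.linalg.norm(b),np.degrees(np.arctan2(b[1],b[0]))-90)
# plug pose fit
o=(270,180)
obs=[((160,182),(-.022,.007,.062)),((284,185),(-.022,-.007,.062)),((220,203),(-.0205,0,.062)),((160,518),None),((165,107),(-.022,.007,.034)),((278,108),(-.022,-.007,.034)),((221,65),(-.018,0,.008)),((81,222),('c',1)),((361,222),('c',-1))]
ob=[(px(*p,o,4),np.array(m)) for p,m in obs if m is not None and m[0]!='c']
U=np.array([p for p,_ in ob]);M=np.array([m for _,m in ob])
TM=np.eye(4);TM[:3,:3]=R.from_quat(c['q']).as_matrix();TM[:3,3]=c['ee']
def res(p):
    X=R.from_euler('z',p[3]).apply(M)+p[:3]; return (wproj(c,X)-U).ravel()
s=least_squares(res,[.545,-.12,.13,np.radians(-3.8)]); print('plug',s.x[:3].round(4),np.degrees(s.x[3]),'rms',np.sqrt(np.mean(s.fun**2)),'ee',c['ee'])
print(s.fun.reshape(-1,2).round(2))
# collar sides
for p in [(81,222),(361,222)]: print(g(*p,s.x[2]+.023,o,4))
E
```

```text
[ 0.5262 -0.232 ]
[ 0.5783 -0.2357]
[ 0.5502 -0.2598]
[ 0.5539 -0.2078]
black mid [ 0.55224809 -0.23384271] green mid [ 0.55208539 -0.23379995]
0.05215208734600707 -4.102035814887287 0.05214535882621264 -4.079688697543489
plug [ 0.5093 -0.1171  0.1097] 175.14925901969536 rms 2.765859649543586 ee [ 0.54499537 -0.12018202  0.18886616]
[[ 0.84  2.35]
 [-1.09  2.06]
 [ 0.43 -5.55]
 [ 1.66  2.84]
 [-1.91  2.99]
 [ 0.03 -5.08]]
[ 0.55035906 -0.14214119]
[ 0.55331148 -0.09850997]
```

```bash
cat > fit.py <<'E'
from h import *
from scipy.optimize import least_squares
c=np.load('pics/w6.npz')
px=lambda x,y,o,k:np.array([o[0]+(x+.5)/k-.5,o[1]+(y+.5)/k-.5])
o=(270,180)
ob=[((160,182),(-.022,-.007,.062)),((284,185),(-.022,.007,.062)),((165,107),(-.022,-.007,.034)),((278,108),(-.022,.007,.034)),((221,65),(-.018,0,.008)),((162,520),(.022,-.007,.062)),((278,520),(.022,.007,.062))]
U=np.array([px(*p,o,4) for p,_ in ob]);M=np.array([m for _,m in ob])
for zfix in (None,.1889-.0584):
    def res(p):
        X=R.from_euler('z',p[3]).apply(M)+np.r_[p[:2],p[2] if zfix is None else zfix]; return (wproj(c,X)-U).ravel()
    s=least_squares(res,[.545,-.12,.13,np.radians(-3.8)]); print('plug',s.x[:3].round(4),np.degrees(s.x[3]),'rms',np.sqrt(np.mean(s.fun**2)),'ee',c['ee'])
    print(s.fun.reshape(-1,2).round(2).tolist())
E
python3 fit.py
```

```text
plug [ 0.5456 -0.12    0.1262] -4.165452407077928 rms 0.9390239959851076 ee [ 0.54499537 -0.12018202  0.18886616]
[[-1.0, 0.25], [1.09, -0.34], [0.38, -1.0], [-0.36, -1.11], [-0.02, 2.73], [-0.07, -0.12], [-0.03, -0.01]]
plug [ 0.5437 -0.1199  0.13  ] -4.163839441023525 rms 1.401783564878821 ee [ 0.54499537 -0.12018202  0.18886616]
[[-1.61, -0.18], [1.71, -0.77], [-0.04, -1.97], [0.06, -2.08], [-0.02, 1.72], [-0.54, 2.15], [0.42, 2.26]]
```

```bash
sed -i 's/(-.018,0,.008)/(-.018,0,.002)/' fit.py; python3 fit.py; sed -i 's/,((162,520).*022,.007,.062))\]/]/' fit.py; echo; python3 fit.py
```

```text
plug [ 0.5461 -0.1201  0.1254] -4.167817503274365 rms 0.5043717509232104 ee [ 0.54499537 -0.12018202  0.18886616]
[[-0.88, 0.74], [0.97, 0.15], [0.46, -0.48], [-0.44, -0.59], [-0.03, 0.45], [0.03, -0.24], [-0.13, -0.13]]
plug [ 0.5439 -0.1199  0.13  ] -4.165663311284581 rms 1.3337285365073381 ee [ 0.54499537 -0.12018202  0.18886616]
[[-1.59, 0.22], [1.71, -0.36], [-0.03, -1.63], [0.06, -1.74], [-0.04, -0.8], [-0.53, 2.44], [0.41, 2.56]]

plug [ 0.5472 -0.1204  0.1223] -4.886481524815994 rms 0.5046835673996238 ee [ 0.54499537 -0.12018202  0.18886616]
[[-0.5, 0.21], [0.57, -0.01], [0.73, -0.52], [-0.72, -0.31], [-0.11, 0.71]]
plug [ 0.5443 -0.1202  0.13  ] -4.891044291298792 rms 0.920820393501847 ee [ 0.54499537 -0.12018202  0.18886616]
[[-1.59, 0.94], [1.67, 0.76], [-0.03, -1.02], [0.03, -0.79], [-0.13, -0.14]]
```

```bash
python3 - <<'E'
from h import *
rows([.5527,-.2339,.150],175.9)
E
```

```text
t 7.25 ee [ 0.5449 -0.1196  0.1893] yaw 176.18 tilt 0.11
lin [-0.0155 -0.1135  0.0392] rot [ 0.04 -0.1   0.28]
```

```bash
python3 -m inch '[{"linear":[-0.002,-0.015,0],"rot":[0,0,0.3]},{"linear":[-0.006,-0.045,0],"rot":[0,-0.1,0.3]},{"linear":[-0.011,-0.08,0],"rot":[0,-0.1,0.3]},{"linear":[-0.0145,-0.105,0],"rot":[0,-0.1,0.3]},{"linear":[-0.0155,-0.1135,0.01],"rot":[0,-0.1,0.3]},{"linear":[-0.0155,-0.1135,0.025],"rot":[0,-0.1,0.3]},{"linear":[-0.0155,-0.1135,0.036],"rot":[0,-0.1,0.3]},{"linear":[-0.0155,-0.1135,0.0392],"rot":[0,-0.1,0.3]},{"linear":[-0.0155,-0.1135,0.0392],"rot":[0,-0.1,0.3]}]'
python3 - <<'E'
from h import *
s,c=snap('wrist','w7'); snap('side','s7');rows([.5527,-.2339,.150],175.9,s)
crop('w7','w7c',270,170,110,150,4);crop('s7','s7c',290,170,100,90,6)
E
```

```text
time: 8.15
ee_pos: [0.5526, -0.2332, 0.1496]
orientation: [0.036, 0.999, 0.001, -0.0]
wrist_force: [0.0, 0.2, -1.2]
gripper_width: 0.0131
t 8.15 ee [ 0.5526 -0.2332  0.1496] yaw 175.92 tilt 0.09
lin [-0.0001 -0.0006 -0.0004] rot [ 0.07 -0.06  0.02]
```

View pics/w7c.png

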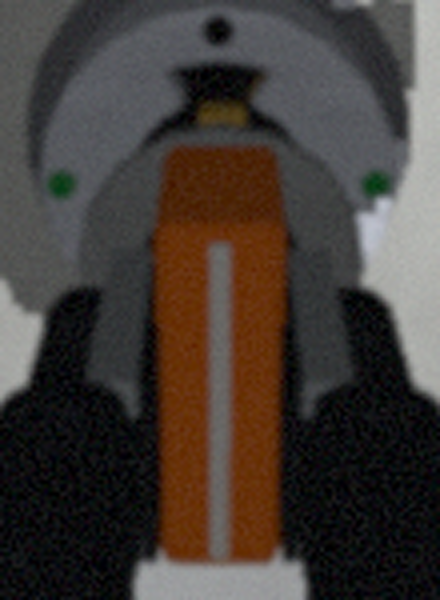

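View pics/s7c.png

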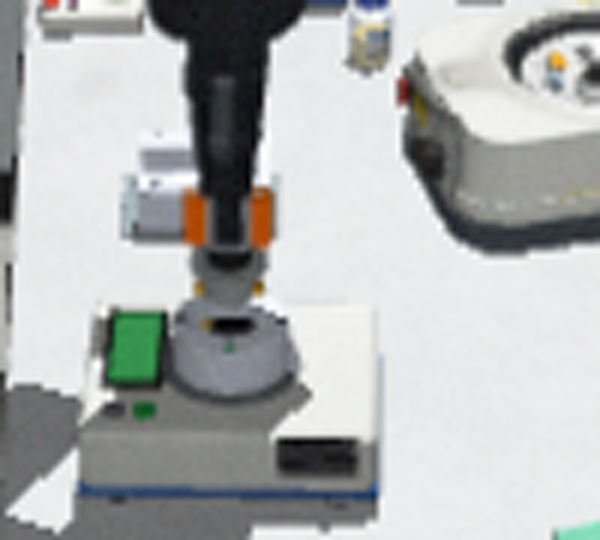

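```bash
python3 - <<'E'
from h import *
c=np.load('pics/w7.npz')
o=(270,170);px=lambda x,y:(o[0]+(x+.5)/4-.5,o[1]+(y+.5)/4-.5)
g=lambda x,y,z: ray_at_z(c,*px(x,y),z)[:2].round(4)
print('black',g(218,32,.078),'green',g(62,185,.078),g(377,184,.078),'gate end',g(216,68,.078))
n=c['ee'][2]-.0584
for dz in (0,-.004): print('lug bottom tip',g(222,101,n+dz+.002),'lug/collar far', g(218,128,n+dz+.023), 'wing bottom', g(220,149,n+dz+.034),'wing top near',g(220,222,n+dz+.062))
print(c['ee'])
E
```

```text
black [ 0.5263 -0.2315] green [ 0.5504 -0.2592] [ 0.5539 -0.207 ] gate end [ 0.5322 -0.2322]
lug bottom tip [ 0.5335 -0.2314] lug/collar far [ 0.5313 -0.2319] wing bottom [ 0.5306 -0.2316] wing top near [ 0.5294 -0.2315]
lug bottom tip [ 0.5346 -0.2315] lug/collar far [ 0.5325 -0.2319] wing bottom [ 0.5319 -0.2317] wing top near [ 0.531  -0.2316]
[ 0.5525971  -0.23324527  0.14958413]
```

Lug and gate line up to under 1 mm. I'll descend to just above the spring plate.

```bash
python3 -m inch '[{"linear":[0,-0.0006,0],"rot":[0,0,0]},{"linear":[0,-0.0006,0.004],"rot":[0,0,0]},{"linear":[0,-0.0006,0.008],"rot":[0,0,0]},{"linear":[0,-0.0006,0.012],"rot":[0,0,0]},{"linear":[0,-0.0006,0.016],"rot":[0,0,0]},{"linear":[0,-0.0006,0.019],"rot":[0,0,0]},{"linear":[0,-0.0006,0.019],"rot":[0,0,0]}]'
python3 - <<'E'
from h import *
s,c=snap('wrist','w8'); rows([.5527,-.2339,.120],175.9,s);print(s['wrist_force'],s['moment'])
crop('w8','w8c',270,170,110,150,4)
E
```

```text
time: 8.95
ee_pos: [0.5527, -0.2341, 0.131]
orientation: [0.036, 0.999, 0.0, -0.0]
wrist_force: [-0.7, 0.5, -2.6]
gripper_width: 0.013
t 8.95 ee [ 0.5527 -0.2341  0.131 ] yaw 175.91 tilt 0.04
lin [0.     0.0002 0.011 ] rot [ 0.04 -0.01  0.01]
[-0.68565138  0.4978556  -2.5646623 ] [ 0.02000886 -0.00764727  0.02912264]
```

View pics/w8c.png

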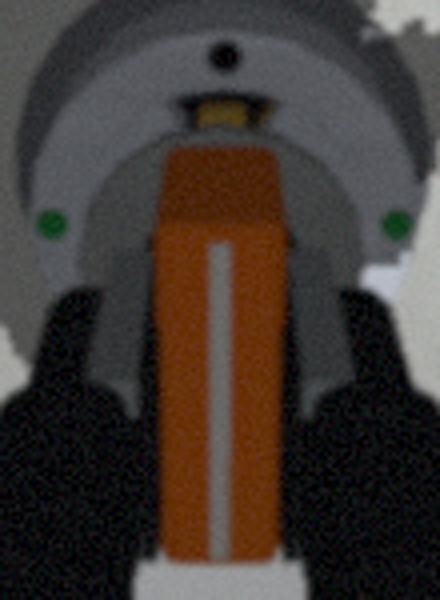

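```bash
python3 -m inch '[{"linear":[0,0.0005,0.002],"rot":[0,0,0]},{"linear":[0,0.0005,0.004],"rot":[0,0,0]},{"linear":[0,0.0005,0.006],"rot":[0,0,0]},{"linear":[0,0.0005,0.008],"rot":[0,0,0]},{"linear":[0,0.0005,0.009],"rot":[0,0,0]},{"linear":[0,0.0005,0.009],"rot":[0,0,0]},{"linear":[0,0.0005,0.009],"rot":[0,0,0]}]'
python3 - <<'E'
from h import *
s=status.observe(); rows([.5527,-.2337,.117],175.9,s);print(s['wrist_force'],s['moment'])
E
```

```text
time: 9.7
ee_pos: [0.553, -0.2337, 0.1226]
orientation: [0.036, 0.999, 0.0, 0.0]
wrist_force: [-1.9, 1.3, 4.1]
gripper_width: 0.0128
t 9.7 ee [ 0.553  -0.2337  0.1226] yaw 175.91 tilt 0.04
lin [ 0.0003 -0.      0.0056] rot [0.01 0.04 0.01]
[-1.88466374  1.34234055  4.07119057] [ 0.2096861   0.24788343 -0.00315547]
```

```bash
python3 -m inch '[{"linear":[0,0,0.002],"rot":[0,0,0]},{"linear":[0,0,0.004],"rot":[0,0,0]},{"linear":[0,0,0.0055],"rot":[0,0,0]},{"linear":[0,0,0.007],"rot":[0,0,0]},{"linear":[0,0,0.008],"rot":[0,0,0]},{"linear":[0,0,0.009],"rot":[0,0,0]},{"linear":[0,0,0.009],"rot":[0,0,0]}]'
python3 - <<'E'
from h import *
s,c=snap('wrist','w9'); rows([.5527,-.2337,.1166],175.9,s);print(s['wrist_force'],s['moment'])
crop('w9','w9c',270,170,110,150,4);snap('side','s9');crop('s9','s9c',290,170,100,90,6)
E
```

```text
time: 10.4
ee_pos: [0.5531, -0.2337, 0.1174]
orientation: [0.035, 0.999, -0.001, 0.002]
wrist_force: [-10.9, 6.0, 32.3]
gripper_width: 0.0126
t 10.4 ee [ 0.5531 -0.2337  0.1174] yaw 175.93 tilt 0.2
lin [ 0.0004 -0.      0.0008] rot [-0.09  0.18  0.03]
[-10.88567614   5.99887791  32.2626966 ] [ 1.08926362  1.96001625 -0.02633795]
```

View pics/w9c.png

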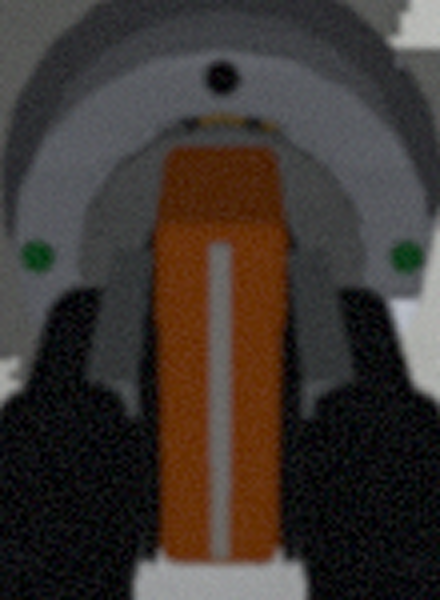

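View pics/s9c.png

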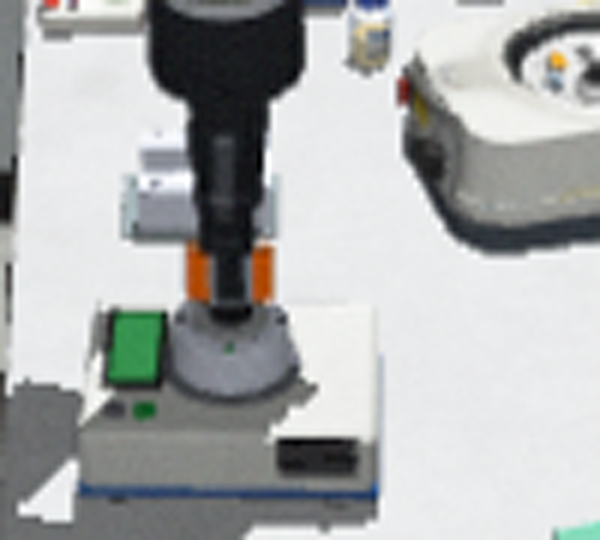

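Fz is 32 N at z = 0.1174, so the collar is on the turret. Now I'll turn clockwise with a moderate push.

```bash
python3 -m inch '[{"linear":[0.0005,0.0003,0.0022],"rot":[0,0,0]},{"linear":[0.0005,0.0003,0.0022],"rot":[0,0,5]},{"linear":[0.0005,0.0003,0.0022],"rot":[0,0,11]},{"linear":[0.0005,0.0003,0.0022],"rot":[0,0,17]},{"linear":[0.0005,0.0003,0.0022],"rot":[0,0,23]},{"linear":[0.0005,0.0003,0.0022],"rot":[0,0,29]},{"linear":[0.0005,0.0003,0.0022],"rot":[0,0,35]},{"linear":[0.0005,0.0003,0.0022],"rot":[0,0,35]}]'
python3 - <<'E'
from h import *
s=status.observe(); rows([.5527,-.2337,.1166],85.9,s);print(s['wrist_force'],s['moment'])
E
```

```text
time: 11.3
ee_pos: [0.5535, -0.2344, 0.1175]
orientation: [0.336, 0.942, -0.001, 0.004]
wrist_force: [-2.4, 0.2, 17.4]
gripper_width: 0.0134
t 11.3 ee [ 0.5535 -0.2344  0.1175] yaw 140.77 tilt 0.5
lin [0.0011 0.     0.0009] rot [ 0.25  0.46 54.87]
[-2.43586132  0.19885879 17.43022303] [-0.01177193  0.5942375  -0.04791689]
```

```bash
python3 -m inch '[{"linear":[0.0003,0,0.0022],"rot":[0.03,0.05,6]},{"linear":[0.0003,0,0.0022],"rot":[0.06,0.1,12]},{"linear":[0.0003,0,0.0022],"rot":[0.1,0.15,18]},{"linear":[0.0003,0,0.0022],"rot":[0.12,0.2,24]},{"linear":[0.0003,0,0.0022],"rot":[0.15,0.25,30]},{"linear":[0.0003,0,0.0022],"rot":[0.18,0.3,36]},{"linear":[0.0003,0,0.0022],"rot":[0.2,0.35,42]},{"linear":[0.0003,0,0.0022],"rot":[0.25,0.4,48]},{"linear":[0.0003,0,0.0022],"rot":[0.25,0.4,52]},{"linear":[0.0003,0,0.0022],"rot":[0.25,0.45,55]},{"linear":[0.0003,0,0.0022],"rot":[0.25,0.45,56]},{"linear":[0.0003,0,0.0022],"rot":[0.25,0.45,56]},{"linear":[0.0003,0,0.0022],"rot":[0.25,0.45,56]}]'
python3 - <<'E'
from h import *
s,c=snap('wrist','w10'); rows([.5527,-.2337,.1166],85.9,s);print(s['wrist_force'],s['moment'],s['joint_pos'])
crop('w10','w10c',250,160,150,150,4);snap('side','s10');crop('s10','s10c',290,170,100,90,6)
E
```

```text
time: 12.6
ee_pos: [0.5528, -0.2351, 0.1174]
orientation: [0.738, 0.674, -0.001, 0.001]
wrist_force: [-9.4, -1.0, 21.0]
gripper_width: 0.0129
t 12.6 ee [ 0.5528 -0.2351  0.1174] yaw 84.8 tilt 0.18
lin [ 0.0014 -0.0003  0.0008] rot [ 0.02  0.18 -1.1 ]
[-9.38886549 -1.04339353 20.99697002] [-0.11427712  1.84551508  0.2192667 ] [-0.59799818  0.59094988  1.35086192 -0.00264242  1.19789733 -0.50634109]
```

View pics/w10c.png

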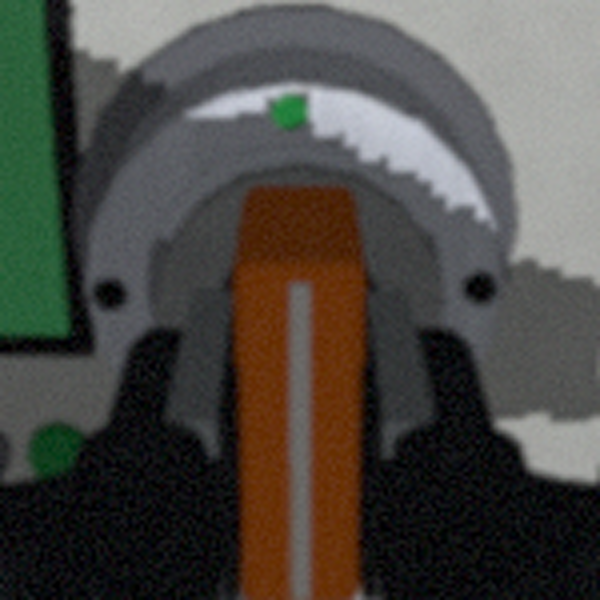

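View pics/s10c.png

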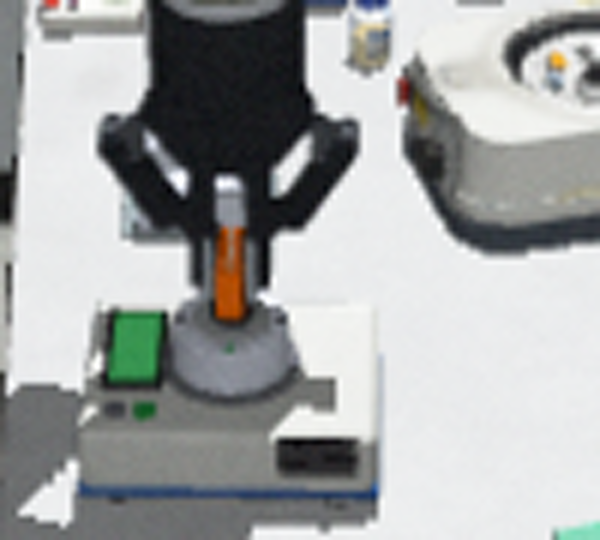

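Turned about 91° by the tool, with the wing pointing at the green dot at (289,110) in the crop. I'll nudge a bit further to confirm the stop, relieving the side load at the same time.

```bash
python3 -m inch '[{"linear":[0,-0.0006,0.0022],"rot":[0,0.1,0.5]},{"linear":[0,-0.0008,0.0022],"rot":[0,0.1,1]},{"linear":[0,-0.0008,0.0022],"rot":[0,0.1,1.5]},{"linear":[0,-0.0008,0.0022],"rot":[0,0.1,2]},{"linear":[0,-0.0008,0.0022],"rot":[0,0.1,2]},{"linear":[0,-0.0008,0.0022],"rot":[0,0.1,2]}]'
python3 - <<'E'
from h import *
s,c=snap('wrist','w11'); rows([.5527,-.2337,.1166],85.9,s);print(s['wrist_force'],s['moment'])
crop('w11','w11c',250,160,150,150,4)
s=status.observe();print(s['time'],s['wrist_force'],s['moment'],s['gripper_width'])
E
```

```text
time: 13.3
ee_pos: [0.5524, -0.2353, 0.1175]
orientation: [0.75, 0.662, -0.0, 0.002]
wrist_force: [-4.1, 3.6, 19.5]
gripper_width: 0.0128
t 13.3 ee [ 0.5524 -0.2353  0.1175] yaw 82.87 tilt 0.24
lin [0.0016 0.0001 0.0009] rot [ 0.16  0.18 -3.03]
[-4.14979136  3.58995904 19.4946315 ] [0.56148678 1.08739487 0.42375416]
13.35 [-4.92885801  2.19916717 18.68491039] [0.61481416 1.13336872 0.43435644] 0.012573053501811827
```

View pics/w11c.png

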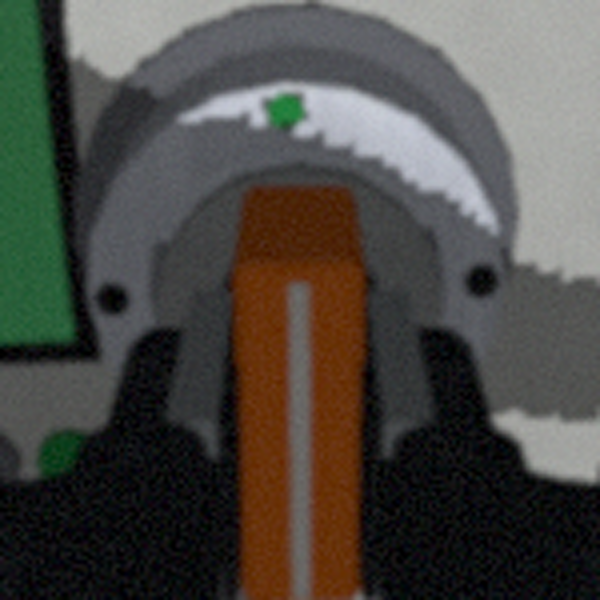

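```bash
python3 - <<'E'
from h import *
for i in range(8): read_camera('side')
s,c=snap('side','s12');crop('s12','s12c',290,140,130,120,5)
s=status.observe();print(s['time'],s['ee_pos'],s['wrist_force'],s['moment'],s['gripper_width']);rows([.5527,-.2337,.1166],85.9,s)
E
```

```text
13.8 [ 0.55243269 -0.23527607  0.11746392] [-5.26267496  3.91503699 19.60719183] [0.60656837 1.08775075 0.39008341] 0.012961378251170136
t 13.8 ee [ 0.5524 -0.2353  0.1175] yaw 82.87 tilt 0.24
lin [0.0016 0.0001 0.0009] rot [ 0.16  0.18 -3.03]
```

View pics/s12c.png

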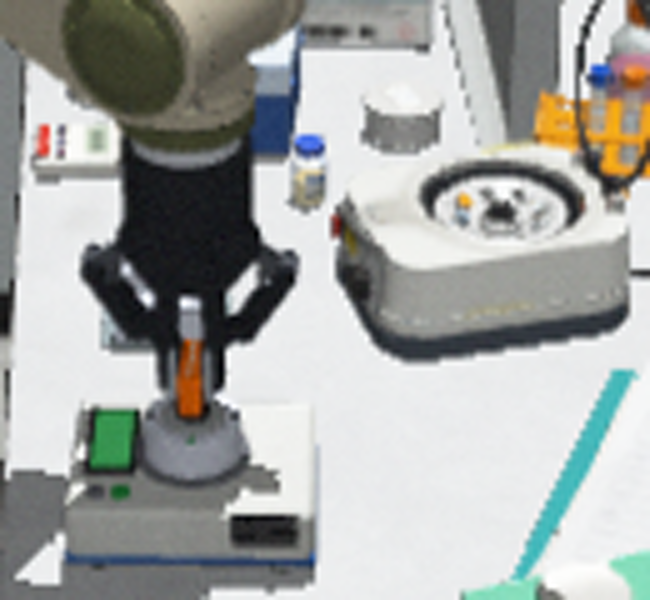

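The hold is steady: about 20 N down, about 0.4 N m against the stop, and the collar seated. The side view shows the wing at (190,375) pointing along the green dots. I'll hand in now.

```bash
python3 -c "
from cell import r
print(r.hand_in())"
```

```text
the job is handed in; nothing more can be done
None
```

I slid the plug out at the rail's open end and put it nose down into the port with its lugs through the gates. I then pressed it until the collar was flush, turned it a quarter turn clockwise to the stop, and handed in at 13.8 s, still gripping, pressing and turning.

**Last checks**
- **Flush:** the tool height stayed at 117.4–117.5 mm under both 17 N and 32 N of push, so the collar is on the turret. At hand-in the push was about 20 N, with about 6 N of side force left.
- **At the stop:** the tool turned 93° in all. Over the last 2° the resisting moment rose from 0.22 to about 0.4 N m, more than the rotor's 0.11 N m, so the plug is on the stop.
- **Steady:** pose and force did not drift over the last 0.5 s.

**Disagreements**
- **Wing angle:** the tool reads about 3° past the green-dot line I measured from the pictures. I put this down to give in the grip plus my yaw error. In the wrist view the wing still points at the green dot, to within a few degrees.
- **Plug height in the grip:** before insertion, the camera fit put the plug 4–5 mm lower than the arm's position implied. The contact height agreed with the arm.

I moved nothing else on the bench, but I did not take a final picture of the far-side items (vial, beaker, marker).

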